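Match two keyed pump rotors to the drive shafts they are cut for

ROBOT

A 6-joint arm with a two-finger parallel gripper is mounted at the origin on the work surface. World frame = base frame: x ahead of the robot, y to its left, z up, the work surface at z = 0. Lengths are in m, angles in rad, forces in N, time in s.
With the tool pointing down it reaches from about 0.275 to 0.875 m from the base axis. Payload 12.5 kg.
Tool frame: the origin (TCP) lies on the centre line of the jaws, within the pads' length; the fingertips stand r.finger_overhang ahead of it and the grasp point (between the pads) lies 3 mm ahead of it (r.finger_overhang is the distance from the TCP to the fingertips, in m); z points along the fingers, y is the direction in which the jaws open and shut (so a half turn about z gives the same grasp; the last joint's range is limited). The gripper opens to 85 mm and grips with 20 to 120 N. Pads are 22 mm wide; open, the fingers measure 114 mm over their backs; the gripper's body (76 mm by 85 mm) begins 54 mm behind the grasp point. The pads swing forward as they close: fully open they stand 13 mm farther back than shut.
Start: joints at [1.199, 0.351, 1.652, -0, 1.139, -0.085], TCP at [0.156, 0.528, 0.253] pointing down, gripper open.
Joint ranges: [-2.75, 2.75], [-0.79, 2.1], [0.01, 2.65], [-1.57, 4.71], [0.07, 3.14], [-2.87, 2.87]. Speed limits (rad/s): [2.22, 2.22, 2.79, 3.14, 3.14, 3.14].

INTERFACE

Orientations are given as a unit quaternion [x, y, z, w].
In Python, from cell import r, optics gives the robot as it stands. The module is installed in compiled form; this text tells all that it offers. Calls block until the motion is done:
- r.move_to(position, orientation): joint-space move of the TCP to a pose.
- r.move_linear(position, rot=None, vel=0.15): straight line of the TCP; rot=None keeps the orientation; vel is the mean speed in m/s.
- r.set_joints(angles): joint-space move.
- r.set_gripper(opening, squeeze=None): opening from 0.0 (shut) to 1.0 (fully open); squeeze is the grip in N (None keeps the last); returns when the fingers have stopped.
- r.sleep(seconds).
- r.inverse_kinematics(position, orientation): joint angles nearest the present ones, or None.
- optics.get_image(name): name is "scene" or "top" or "wrist"; returns a dict with "pixels" (480x640x3 uint8, red, green, blue), "depth" (480x640 float32, m along the optical axis (not along the pixel's ray), 0 where there is no reading), "fx", "fy", "cx", "cy" (pixels), "camera_from_world" (4x4, takes a point from world to camera coordinates); the wrist camera has in their place "mount" (4x4, takes a point from camera to tool coordinates, whose origin is the TCP and whose axes are the flange's). Camera axes: x right, y down, z forward; pixel columns grow to the right and rows downward; lengths in m; the calibration is good to about 2 mm. A picture is of the moment at which its call begins: read the wrist's pose just before it.
A pose or a line that the arm cannot do raises r.PlanningError and nothing moves.
- r.hand_in(): hands the job in, once; it reports no verdict.
Readings, each from a call of its own:
- r.current_t(): time.
- r.current_q(): joint angles.
- r.current_qvel(): joint speeds.
- r.current_effort(): joint torques, N m.
- r.current_tool_pos(): TCP position.
- r.current_ee_rot(): TCP orientation.
- r.current_contact_force(): force on the tool from outside, world axes, zero at the start.
- r.current_torque(): the same for the moment, N m.
- r.current_opening(): opening from 0.0 (shut) to 1.0 (fully open).
Only numpy, scipy, OpenCV 4.12 (cv2) and the standard library are available. Lean on these libraries where they do the work, as an engineer would, in place of code of your own. Each camera call takes 0.05 s, during which the arm holds its last target.

TASK

Each of the two rotors fits only one of the pump's two drive shafts: try them on, turning each to feel for the keys, until each rotor has dropped fully home on the shaft whose keys match its keyways. The rotor that lies on its side must first be stood upright on the bench and let go, then be taken again from above. Leave both rotors home and released, and do not disturb the bottle, the cup or the wrench.

Things in the scene. Friction and masses are not known exactly. Their poses are not given: they have to be found in the camera images.
- pump: Fixed twin pump drive: grey block 150 x 330 mm (its x, y), 40 mm high, flat deck on top, two upright shafts along y that do not turn. Origin: centre of underside, z up. One shaft has its two keys opposite (along the pump's +x and -x), the other at a right angle (+x and +y). Which is on the left varies, and each may be turned up to 0.35 rad either way from this: neither is measured.
- seat_left (a point): Point on the deck, 40 mm above the bench, on the left shaft's axis, 80 mm along the pump's +y from its centre; axes as the pump's. Either shaft is a 29 mm steel rod rising 52 mm from the deck; its two radial keys are 10 mm wide and reach 26 mm out from the axis and 24 mm up from the deck, so its top 28 mm is plain.
- seat_right (a point): The same for the right shaft, 80 mm along the pump's -y. A rotor fully home rests with its underside on the deck. One that is turned wrongly, or is on the wrong shaft, stays on top of the keys, about 24 mm higher and perhaps tilted by up to 0.1 rad; turned loosely by its bar, it drops by its own weight when keys and keyways meet.
- rotor_a_mid (a point): Mid-height centre (47.5 mm above underside) of the standing rotor, 0.34 to 0.59 kg; own z up its axis. Eight-sided grey skirt 68 mm across flats, 55 high; cap 8 thick; grip bar on top 60 long (own x), 16 wide (own y), 32 high; 95 in all. Bore from below 31 wide, 55 deep. Two keyways 14 wide, cut through the skirt wall full height, at own +x and -x; black marks on the cap show them.
- rotor_b_mid (a point): Mid-height centre (47.5 mm from its underside along own z) of the rotor lying on its side, like rotor_a in every size and weight, but with its two keyways at own +x and +y. At the start own z (underside to grip bar) is level and points towards the robot's side (world -x), within 0.6 rad, and own x (the bar's 60 mm length) points up.
- bottle: Bystander: capped amber bottle, 64 mm across, 120 mm high. Origin: centre of its underside.
- cup: Bystander: white cup, 76 mm across, 95 mm high. Origin: centre of its underside.
- wrench: Bystander: steel wrench 160 mm long lying on the bench. Origin: centre of its underside.
Not all that is in view belongs to the job. What is shaped like the part that bears rotor_b_mid but pink or red is not meant. Leave any green or turquoise look-alike of the part that bears rotor_a_mid alone.

How it is judged:
By the outcome, as a careful person would: the job done as asked, in the order asked, and still so for the second after the job is handed in, with the robot touching nothing.
It also fails if it takes over 72 s, if anything falls off the work surface, if the arm or the gripper's body presses on something with over 40 N, if the wrist force passes 120 N, or if a joint passes its speed limit or range.

## Working session

There is one attempt and no reset: what is moved stays moved. The work goes in short steps, each a Python script; the robot and the scene stay as the last script left them, time stands still between calls to the robot, and variables do not carry over. Pictures are saved under pics/ and viewed, and the job is handed in when it is done.

```bash
mkdir -p pics; python3 - <<'E'
from cell import r, optics
import cv2, numpy as np, pickle
for n in ["scene","top","wrist"]:
    d=optics.get_image(n); cv2.imwrite(f"pics/{n}0.png",d["pixels"][:,:,::-1]); pickle.dump(d,open(f"{n}0.pkl","wb"))
    print(n,d["fx"],d["cx"],d["cy"]); print(d.get("camera_from_world",d.get("mount")))
print(r.current_t(),r.finger_overhang,r.current_ee_rot(),r.current_tool_pos())
E
```

```text
scene 444.5271205445538 328.08549136572526 236.67654687045524
[[-0.33083487  0.9436043  -0.01261828  0.18203684]
 [ 0.58924037  0.19611091 -0.78379608 -0.25182277]
 [-0.73711877 -0.26674228 -0.62089007  1.56861205]
 [ 0.          0.          0.          1.        ]]
top 467.19024414545027 315.22453370818505 241.00776773308056
[[ 0.01741617 -0.99966818  0.01897917 -0.03740672]
 [-0.98042123 -0.0207984  -0.19581019  0.54572199]
 [ 0.19613996 -0.01519732 -0.98045814  1.17213879]
 [ 0.          0.          0.          1.        ]]
wrist 353.0111590392866 319.2429033828439 243.62593218378456
[[ 1.08121477e-04 -9.46245094e-01 -3.23450475e-01  8.30346611e-02]
 [ 9.99999759e-01 -1.19554232e-04  6.84027612e-04  4.54827029e-04]
 [-6.85927645e-04 -3.23450471e-01  9.46244853e-01 -1.20380362e-01]
 [ 0.00000000e+00  0.00000000e+00  0.00000000e+00  1.00000000e+00]]
0.15 0.022 [ 1.42899527e-01  9.89737117e-01 -3.96552263e-04 -8.69153367e-05] [0.15548609 0.5273486  0.25290738]
```

View pics/scene0.png

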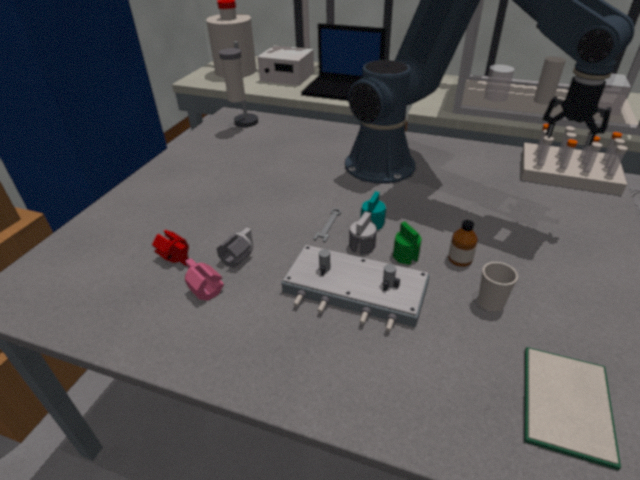

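View pics/top0.png

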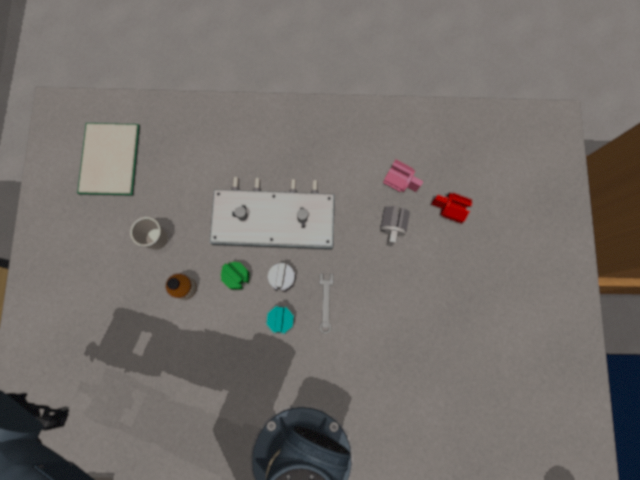

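View pics/wrist0.png

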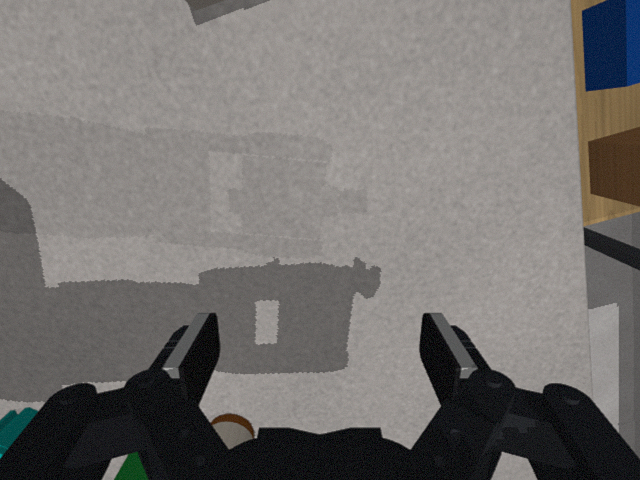

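The top view shows the pump at about (272,219), with its shafts at (240,212) and (303,214). Standing grey rotor_a is at (281,276) and lying grey rotor_b at (395,222). The pink, red, green and teal look-alikes are to be left alone. Next I'll measure positions.

```bash
cat > h.py <<'E'
import numpy as np, cv2, pickle
from scipy.spatial.transform import Rotation as R
def cloud(d,T=None):
    """world xyz per pixel; T = world_from_camera"""
    z=d["depth"]; v,u=np.mgrid[:480,:640]
    p=np.stack([(u-d["cx"])/d["fx"]*z,(v-d["cy"])/d["fy"]*z,z],-1)
    if T is None: T=np.linalg.inv(d["camera_from_world"])
    w=p@T[:3,:3].T+T[:3,3]; w[z<=0]=np.nan
    return w
def wristT(d,pos,q):
    M=np.eye(4);M[:3,:3]=R.from_quat(q).as_matrix();M[:3,3]=pos
    return M@d["mount"]
E
python3 - <<'E'
from h import *
for n,box in [("top",(190,130,490,340)),("scene",(140,180,540,340))]:
    d=pickle.load(open(n+"0.pkl","rb")); x0,y0,x1,y1=box
    cv2.imwrite(f"pics/{n}0c.png",cv2.resize(d["pixels"][y0:y1,x0:x1,::-1],None,fx=800/(x1-x0),fy=800/(x1-x0),interpolation=cv2.INTER_CUBIC))
d=pickle.load(open("top0.pkl","rb")); w=cloud(d)
for nm,(u0,v0,u1,v1) in dict(pump=(205,185,340,250),A=(264,260,300,295),B=(378,202,412,246)).items():
    c=w[v0:v1,u0:u1].reshape(-1,3); c=c[np.isfinite(c).all(1)]
    print(nm,np.percentile(c[:,2],[0,50,99,100]).round(3))
    if nm=="pump":
        k=c[(c[:,2]>.03)&(c[:,2]<.05)]; rect=cv2.minAreaRect((k[:,:2]*1000).astype(np.float32)); print(rect,np.median(k[:,2]))
        k=c[c[:,2]>.075]
        for s in (k[k[:,1]>k[:,1].mean()],k[k[:,1]<k[:,1].mean()]): print(s.mean(0),s.max(0),s.min(0),len(s))
    else:
        k=c[c[:,2]>.012]; print(k.mean(0),k.min(0),k.max(0),len(k))
        k=c[c[:,2]>.057]; print("hi",k.mean(0),k.min(0),k.max(0),len(k))
        print(cv2.minAreaRect((k[:,:2]*1000).astype(np.float32)))
print(np.nanmedian(w[300:330,400:450,2]))
E
```

```text
pump [-0.011  0.037  0.09   0.096]
((611.9593505859375, 88.51518249511719), (329.3741760253906, 154.60592651367188), 88.9899673461914) 0.03781752388412607
[0.61030105 0.16784423 0.0880785 ] [0.62513081 0.18178347 0.09368638] [0.59745106 0.15413044 0.07566608] 111
[0.60795302 0.00873705 0.08877036] [0.62394888 0.02189047 0.09612   ] [ 0.59453755 -0.00404701  0.07597218] 106
A [-0.008  0.003  0.096  0.098]
[0.44773979 0.05836545 0.06760656] [0.41560895 0.02452215 0.0143613 ] [0.48307026 0.09329422 0.09834548] 604
hi [0.44907694 0.05949492 0.07095462] [0.41778523 0.02832007 0.05714444] [0.48252156 0.09317731 0.09834548] 524
((450.21319580078125, 60.88340377807617), (64.96637725830078, 64.39181518554688), 1.4304698705673218)
B [-0.009  0.017  0.069  0.073]
[ 0.59915114 -0.23652903  0.05179247] [ 0.54552257 -0.27797587  0.01261076] [ 0.6469129  -0.20289165  0.072991  ] 774
hi [ 0.59909104 -0.23780168  0.06321001] [ 0.54688085 -0.26962446  0.05706655] [ 0.64206237 -0.21272012  0.072991  ] 395
((594.2755737304688, -236.482421875), (51.75360107421875, 95.37083435058594), 79.76625061035156)
-0.0015563849236972516
```

View pics/top0c.png

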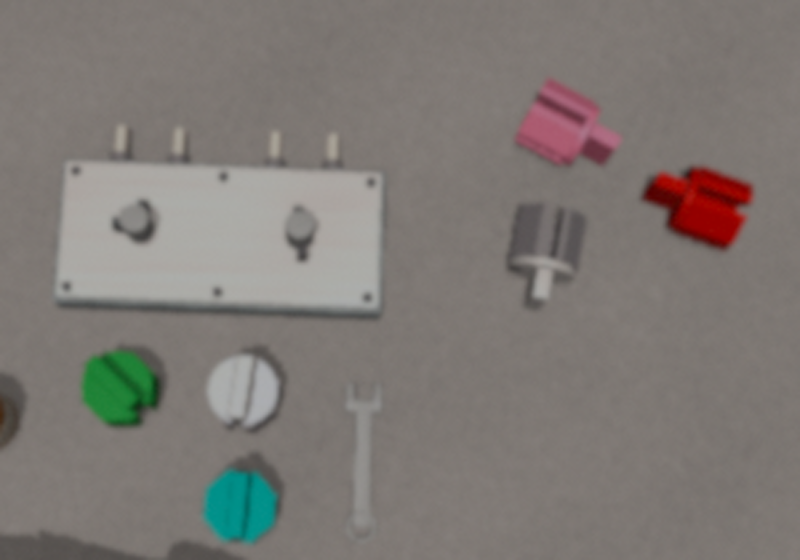

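View pics/scene0c.png

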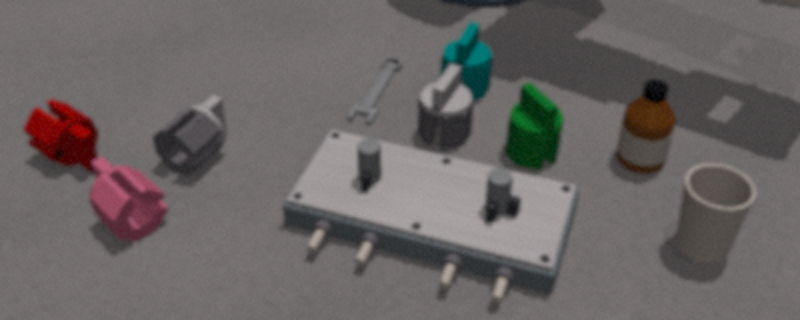

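Top view: the left shaft (crop ~(135,218)) shows keys towards world +y and +x, and the right one (crop ~(300,228)) shows a key towards -x. So the left shaft looks right-angled and the right one opposite. I'll check both from closer with the wrist camera.

```bash
python3 - <<'E'
from h import *
from cell import r, optics
Q=[0,1,0,0]
def snap(n):
    p,q=r.current_tool_pos(),r.current_ee_rot(); d=optics.get_image("wrist"); d["pos"]=p;d["q"]=q
    pickle.dump(d,open(n+".pkl","wb")); cv2.imwrite(f"pics/{n}.png",d["pixels"][:,:,::-1])
r.move_to([0.54,0.088,0.25],Q); snap("w1")
r.move_to([0.53,-0.22,0.22],Q); snap("w2")
print(r.current_t(), r.current_q())
# feasibility of standing poses
for yaw in (-.4,-.2,0,.2,.4):
  for tilt in (30,45,60):
    t=np.radians(tilt)
    # B own frame lying: z=-x, x=up ; tool z lying = (cos t,0,-sin t), tool y=+y
    zt=np.array([np.cos(t),0,-np.sin(t)]); yt=np.array([0,1,0]); 
    L=np.column_stack([np.cross(yt,zt),yt,zt])
    S=R.from_euler('y',np.pi/2).as_matrix()
    for sy in (1,-1):
      F=np.diag([sy,sy,1])
      a=r.inverse_kinematics([.55,-.23,.05],R.from_matrix(R.from_euler('z',yaw).as_matrix()@L@F).as_quat())
      outs=[r.inverse_kinematics([x,-.22,.085],R.from_matrix(R.from_euler('z',yaw).as_matrix()@S@L@F).as_quat()) is not None for x in (.35,.42,.5)]
      print(yaw,tilt,sy,None if a is None else a, outs)
E
```

```text
3.5333 [-4.72454834e-01  4.28922221e-01  1.62329230e+00  2.50393406e-04
  1.08922591e+00 -2.04473887e+00]
-0.4 30 1 [-0.5147676   0.76888599  2.17942672  3.00982327  0.85536831  1.59994154] [True, True, True]
-0.4 30 -1 [-0.5147676   0.76888599  2.17942672  3.00982327  0.85536831 -1.54165111] [True, True, True]
-0.4 45 1 [-0.50428246  0.65950171  2.10523763  2.95676979  0.41208861  1.66658259] [True, True, True]
-0.4 45 -1 [-0.50428246  0.65950171  2.10523763  2.95676979  0.41208861 -1.47501006] [True, True, True]
-0.4 60 1 None [True, True, True]
-0.4 60 -1 None [True, True, True]
-0.2 30 1 [-0.61973845  0.77065962  2.16484138  2.65787641  0.86155867  1.6809121 ] [True, True, True]
-0.2 30 -1 [-0.61973845  0.77065962  2.16484138  2.65787641  0.86155867 -1.46068056] [True, True, True]
-0.2 45 1 [-0.58276919  0.6628183   2.09397813  2.4847931   0.44729932  1.90088987] [True, True, True]
-0.2 45 -1 [-0.58276919  0.6628183   2.09397813  2.4847931   0.44729932 -1.24070278] [True, True, True]
-0.2 60 1 None [True, True, True]
-0.2 60 -1 [-0.54315553  0.61894086  1.97646008  1.29560332  0.
[... 1035 characters left out ...]
86084  0.64273262  1.91837008  1.09045265  0.4273589  -0.23402168] [True, True, True]
0.4 30 1 [-0.81751108  0.80946198  1.96666774  1.69464574  0.95933917  1.99271101] [True, True, True]
0.4 30 -1 [-0.81751108  0.80946198  1.96666774  1.69464574  0.95933917 -1.14888165] [True, True, True]
0.4 45 1 [-0.74317274  0.71365224  1.93730109  1.45547705  0.70460998  2.29419661] [True, True, True]
0.4 45 -1 [-0.74317274  0.71365224  1.93730109  1.45547705  0.70460998 -0.84739605] [True, True, True]
0.4 60 1 [-0.65405659  0.66244953  1.87105503  0.97929002  0.55117852  2.81917793] [True, True, True]
0.4 60 -1 [-0.65405659  0.66244953  1.87105503  0.97929002  0.55117852 -0.32241472] [True, True, True]
```

View images.

View pics/w1.png

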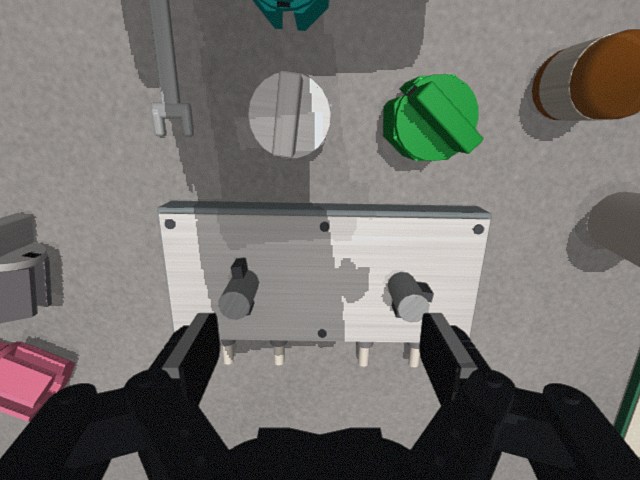

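View pics/w2.png

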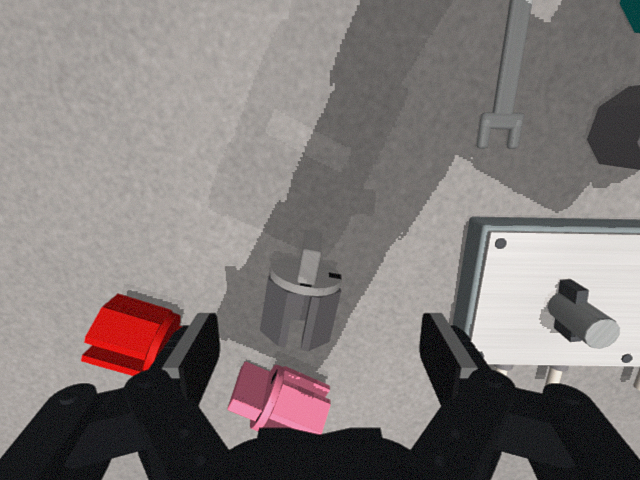

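Wrist view 1 shows the left shaft at (408,295) with a key to image right (+y), and the right shaft at (238,295) with a key to -x. In view 2 the right shaft has both keys in line along x, so rotor_a belongs right and rotor_b left. Next I'll fit the geometry from depth.

```bash
python3 - <<'E'
from h import *
for n in ("w1","w2"):
    d=pickle.load(open(n+".pkl","rb")); w=cloud(d,wristT(d,d["pos"],d["q"])); v,u=np.mgrid[:480,:640]
    m=np.isfinite(w).all(-1)
    print(n,"bench z",np.median(w[20:60,30:100,2]))
    deck=m&(w[...,2]>.03)&(w[...,2]<.05)&(w[...,0]>.5)&(w[...,1]>-.12)
    c=w[deck]; print(" deck",cv2.minAreaRect((c[:,:2]*1000).astype(np.float32)),np.median(c[:,2]))
    for nm,c0 in (("L",(.612,.168)),("Rt",(.612,.008))):
        rr=np.hypot(w[...,0]-c0[0],w[...,1]-c0[1])
        t=m&(rr<.03)&(w[...,2]>.088)&(w[...,2]<.1)
        if t.sum()<30: continue
        c=w[t]; 
        ct,rad=cv2.minEnclosingCircle((c[:,:2]*1000).astype(np.float32)); print(nm,"top",ct,rad,np.median(c[:,2]),t.sum())
        k=m&(rr<.034)&(w[...,2]>.058)&(w[...,2]<.070)
        kk=w[k][:,:2]-np.array(ct)/1000; rk=np.hypot(*kk.T); s=rk>.0165; kk=kk[s]
        a=np.arctan2(kk[:,1],kk[:,0]); print("  key pts",s.sum(),np.histogram(a,bins=np.arange(-3.3,3.4,.2)), rk.max())
    # rotor A
    if n=="w1":
        t=m&(w[...,2]>.088)&(w[...,2]<.103)&(np.hypot(w[...,0]-.452,w[...,1]-.06)<.05); c=w[t]
        print("A bar",cv2.minAreaRect((c[:,:2]*1000).astype(np.float32)),np.median(c[:,2]),t.sum())
        t=m&(w[...,2]>.057)&(w[...,2]<.07)&(np.hypot(w[...,0]-.452,w[...,1]-.06)<.05); c=w[t]
        print("A cap",cv2.minEnclosingCircle((c[:,:2]*1000).astype(np.float32)))
    else:
        t=m&(w[...,2]>.052)&(w[...,2]<.075)&(np.hypot(w[...,0]-.59,w[...,1]+.235)<.07); c=w[t]
        print("B hi",cv2.minAreaRect((c[:,:2]*1000).astype(np.float32)),np.percentile(c[:,2],[50,98]),t.sum())
        b=c[c[:,0]<.567]; print("bar?",cv2.minAreaRect((b[:,:2]*1000).astype(np.float32)),b.mean(0),len(b))
        x0,x1,y0,y1=220,370,230,380
        cv2.imwrite("pics/w2b.png",cv2.resize(d["pixels"][y0:y1,x0:x1,::-1],(600,600),interpolation=cv2.INTER_CUBIC))
        z=w[y0:y1,x0:x1,2]; g=np.clip(np.nan_to_num(z)*3400,0,255).astype(np.uint8); cv2.imwrite("pics/w2bz.png",cv2.resize(g,(600,600),interpolation=cv2.INTER_NEAREST))
E
```

```text
w1 bench z nan
 deck ((606.687744140625, 164.46971130371094), (156.12924194335938, 475.8948974609375), 1.3450326919555664) 0.039743124446376205
L top (612.5724487304688, 173.29261779785156) 14.527984619140625 0.09164031192046512 725
  key pts 118 (array([ 0,  0,  0,  0,  0,  0,  0,  0,  0,  0,  0,  0,  0,  0, 15, 12,  0,
        0,  0,  0,  0,  0,  9, 28, 53,  1,  0,  0,  0,  0,  0,  0,  0]), array([-3.3, -3.1, -2.9, -2.7, -2.5, -2.3, -2.1, -1.9, -1.7, -1.5, -1.3,
       -1.1, -0.9, -0.7, -0.5, -0.3, -0.1,  0.1,  0.3,  0.5,  0.7,  0.9,
        1.1,  1.3,  1.5,  1.7,  1.9,  2.1,  2.3,  2.5,  2.7,  2.9,  3.1,
        3.3])) 0.02718103117703958
Rt top (610.0111694335938, 13.471368789672852) 14.481695175170898 0.0916271289503654 749
  key pts 149 (array([11, 52, 24,  0,  0,  0,  0,  0,  0,  0,  0,  0,  0,  0,  0,  0,  0,
       11,  3,  0,  0,  0,  0,  0,  0,  0,  0,  0,  0,  0,  0, 38, 10]), array([-3.3, -3.1, -2.9, -2.7, -2.5, -2.3, -2.1, -1.9, -1.7, -1.5, -1.3,
       -1.1, -0.9, -0.7, -0.5, -0.3, -0.1,  0.1,  0.3,  0.5,  0.7,  0.9,
        1.1,  1.3,  1.5,  1.7,  1.9,  2.1,  2.3,  2.
[... 483 characters left out ...]
  key pts 307 (array([15, 67, 56,  0,  0,  0,  0,  0,  0,  0,  0,  0,  0,  0,  0, 15, 63,
       31,  3,  0,  0,  0,  0,  0,  0,  0,  0,  0,  0,  0,  2, 40, 15]), array([-3.3, -3.1, -2.9, -2.7, -2.5, -2.3, -2.1, -1.9, -1.7, -1.5, -1.3,
       -1.1, -0.9, -0.7, -0.5, -0.3, -0.1,  0.1,  0.3,  0.5,  0.7,  0.9,
        1.1,  1.3,  1.5,  1.7,  1.9,  2.1,  2.3,  2.5,  2.7,  2.9,  3.1,
        3.3])) 0.027010492460072366
B hi ((594.346435546875, -233.5644989013672), (62.08549118041992, 95.72700500488281), 78.9942626953125) [0.06360611 0.06866994] 4171
bar? ((557.8248901367188, -226.19842529296875), (15.99044418334961, 21.224769592285156), 79.06700897216797) [ 0.55578741 -0.22617208  0.06254364] 491
```

View pics/w2b.png

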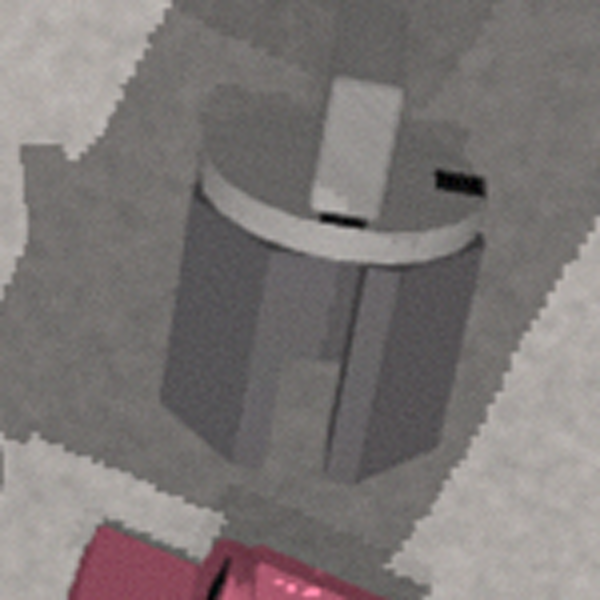

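Everything agrees with the stated sizes: the shaft spacing is 159.8 mm, A's bar is 16x60 mm with its top at 95 mm, and B's axis is yawed about -0.19. The top and wrist cameras differ by 3–4 mm in y, so I'll calibrate both against rotor_a once it is held.

```bash
cat >> h.py <<'E'
def Qd(yaw): return (R.from_euler('z',yaw)*R.from_quat([0,1,0,0])).as_quat()
def snap(n,cam="wrist"):
    from cell import r, optics
    p,q=r.current_tool_pos(),r.current_ee_rot(); d=optics.get_image(cam); d["pos"]=p;d["q"]=q
    pickle.dump(d,open(n+".pkl","wb")); cv2.imwrite(f"pics/{n}.png",d["pixels"][:,:,::-1])
    return d
E
python3 - <<'E'
from h import *
from cell import r
q=Qd(-.135)
r.set_gripper(0.5)
r.move_to([.4517,.063,.16],q); snap("w3")
r.move_linear([.4517,.063,.088],vel=.12)
f0=r.current_contact_force()
r.set_gripper(0,40)
print(r.current_t(),r.current_opening(),r.current_tool_pos(),f0,r.current_contact_force())
r.move_linear([.4517,.063,.185],vel=.15)
print(r.current_t(),r.current_opening(),r.current_tool_pos(),r.current_contact_force())
snap("w4"); snap("t4","top"); snap("s4","scene")
E
```

```text
6.325 0.18226515856977174 [0.45215144 0.06306775 0.0885819 ] [ 0.59793927 -0.820098   -0.75499418] [-0.04521964  1.56726574  5.95582944]
7.125 0.17907047592284525 [0.4511103  0.06295622 0.18414957] [ 0.8855998   0.11520391 -4.77733202]
```

View pics/w4.png

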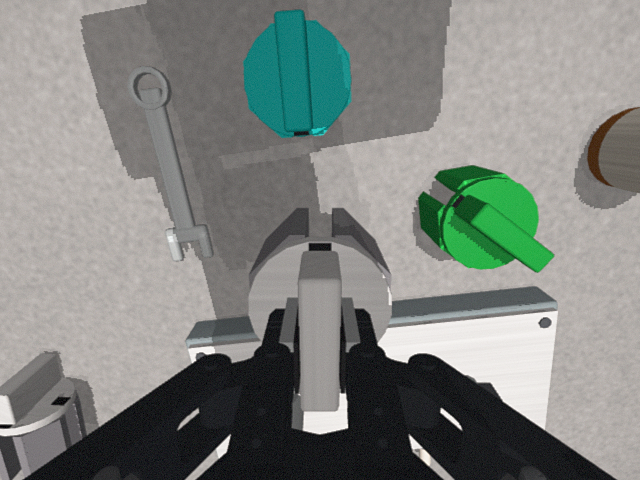

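View pics/t4.png

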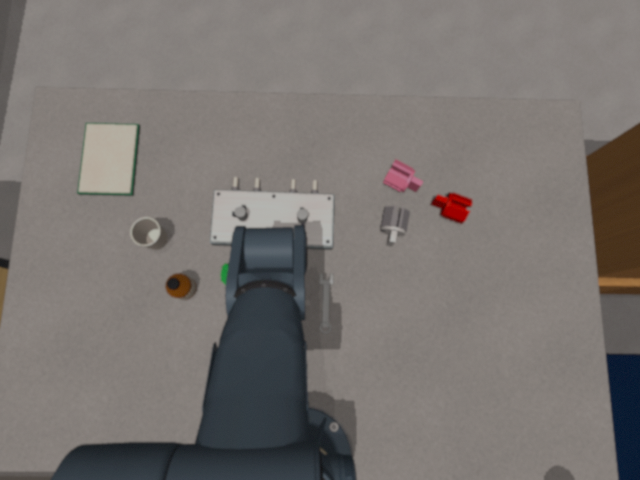

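View pics/w3.png

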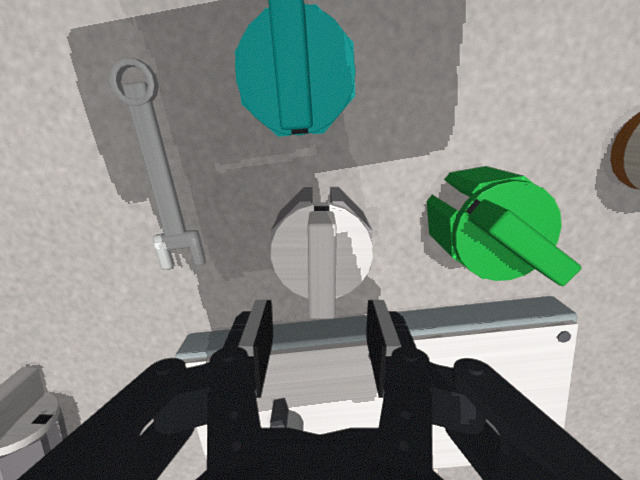

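Rotor_a is held with its bar centred between the pads at about (320,330), and its top mark is visible at (319,247). The arm blocks the top camera. Now the camera-to-tool bias from the held bar.

```bash
python3 - <<'E'
from h import *
for n in ("w3","w4"):
    d=pickle.load(open(n+".pkl","rb")); M=d["mount"]; w=cloud(d,M)  # tool frame
    wd=cloud(d,wristT(d,d["pos"],d["q"]))
    v,u=np.mgrid[:480,:640]
    lift=0 if n=="w3" else d["pos"][2]-.088
    m=(abs(wd[...,2]-lift-.0935)<.006)&(abs(u-320)<35)&(v>190)&(v<415)&(d["pixels"].mean(-1)>70)
    c=w[m]; rect=cv2.minAreaRect((c[:,:2]*1000).astype(np.float32)); print(n,"bar in tool",rect,np.median(wd[m][:,2]),np.percentile(c[:,0],[1,99]),np.percentile(c[:,1],[1,50,99]))
    m=(abs(wd[...,2]-lift-.0615)<.006)&(abs(u-320)<80)&(v>190)&(v<415)&(d["pixels"].mean(-1)>70)
    c=w[m]; print(" cap", cv2.minEnclosingCircle((c[:,:2]*1000).astype(np.float32)),np.median(wd[m][:,2]))
    cw=wd[m]; print("cap world",cv2.minEnclosingCircle((cw[:,:2]*1000).astype(np.float32)), d["pos"], R.from_quat(d["q"]).as_euler('xyz'))
E
```

```text
w3 bar in tool ((1.5214118957519531, 1.9536662101745605), (16.019315719604492, 59.975826263427734), 89.92633056640625) 0.09465003900876587 [-0.0275513   0.03113162] [-0.0058289   0.00207252  0.00982718]
 cap ((-52.34489440917969, -10.934818267822266), 91.3262710571289) 0.06272845625293541
cap world ((502.9278564453125, 44.527732849121094), 91.32685852050781) [0.45243534 0.06243101 0.16029744] [3.14155978e+00 9.65456107e-04 3.00634128e+00]
w4 bar in tool ((0.9578151702880859, 0.8425149917602539), (26.385154724121094, 60.39768600463867), 89.9945068359375) 0.19028701365223166 [-0.02760206  0.03072469] [-0.01082411  0.00040578  0.0123885 ]
 cap ((1.8135615587234497, 0.0976315289735794), 34.99501037597656) 0.15836980331558168
cap world ((449.2811584472656, 63.29555130004883), 34.997398376464844) [0.4511103  0.06295622 0.18414957] [-3.14131917e+00 -1.48626281e-03  3.00655703e+00]
```

```bash
cat >> h.py <<'E'
def shaftfit(d,c0):
    w=cloud(d,wristT(d,d["pos"],d["q"])); m=np.isfinite(w).all(-1)
    rr=np.hypot(w[...,0]-c0[0],w[...,1]-c0[1])
    t=m&(rr<.03)&(w[...,2]>.086)&(w[...,2]<.1); c=w[t]
    ct,rad=cv2.minEnclosingCircle((c[:,:2]*1000).astype(np.float32))
    rect=cv2.minAreaRect((c[:,:2]*1000).astype(np.float32))
    mean=c[:,:2].mean(0)*1000
    k=m&(rr<.034)&(abs(w[...,2]-.064)<.006)
    kk=w[k][:,:2]*1000-mean; rk=np.hypot(*kk.T); s=(rk>17.5)&(rk<28)
    kk=kk[s]; out=[]
    a=np.arctan2(kk[:,1],kk[:,0])
    for a0 in (0,np.pi/2,np.pi,-np.pi/2):
        da=(a-a0+np.pi)%(2*np.pi)-np.pi; j=abs(da)<.7
        if j.sum()>20:
            q=kk[j].mean(0); out.append((round(a0,2),int(j.sum()),round(float((np.arctan2(q[1],q[0])-a0+np.pi)%(2*np.pi)-np.pi),3)))
    return dict(circ=ct,rad=rad,mean=mean,rect=rect,z=np.median(c[:,2]),keys=out,n=len(c))
E
python3 - <<'E'
from h import *
from cell import r
r.move_linear([.4517,.063,.24],vel=.2)
r.move_to([.70,.0125,.23],Qd(0))
d=snap("w5"); print(r.current_t(),d["pos"])
print(shaftfit(d,(.61,.0125)))
w=cloud(d,d["mount"]); 
E
```

```text
8.7417 [0.6990951  0.01285748 0.22907456]
{'circ': (610.3882446289062, 13.26443862915039), 'rad': 14.399945259094238, 'mean': array([610.30945733,  13.22151926]), 'rect': ((610.64892578125, 13.209182739257812), (27.686315536499023, 28.003562927246094), 89.79700469970703), 'z': np.float64(0.09166660308254812), 'keys': [(0, 149, 0.109), (3.14, 174, 0.105)], 'n': 1414}
```

View pics/w5.png

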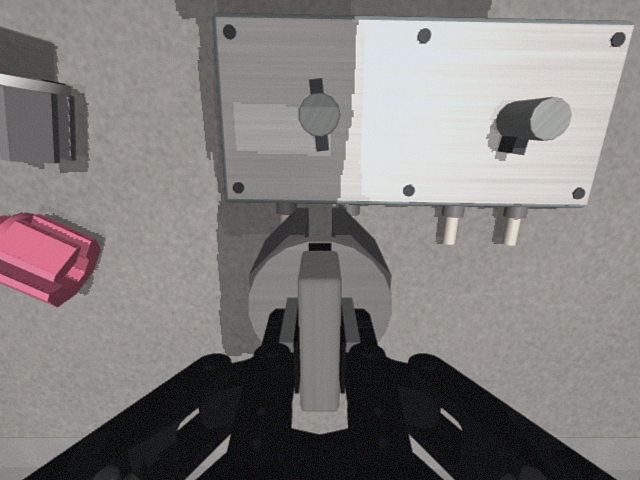

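Looking straight down, the right shaft at (319,114) has opposite keys turned about +0.107 rad, with its axis at (0.6104, 0.0133). It matches rotor_a, so I'll lower it with force checks.

```bash
cat >> h.py <<'E'
def lower(x,y,z0,z1,step=.003,flim=8,vel=.05):
    """step down watching force change; returns (z reached, blocked?)"""
    from cell import r
    r.move_linear([x,y,z0],vel=.1); r.sleep(.1)
    f0=np.array(r.current_contact_force()); z=z0
    while z>z1+1e-6:
        z=max(z-step,z1); r.move_linear([x,y,z],vel=vel)
        f=np.array(r.current_contact_force())-f0
        if f[2]>flim or np.hypot(f[0],f[1])>15:
            print("contact z",round(z,4),f.round(1),np.round(r.current_tool_pos(),4)); return z,True
    print("reached",round(z,4),f.round(1),np.round(r.current_tool_pos(),4)); return z,False
E
python3 - <<'E'
from h import *
from cell import r
x,y=.6118,.0132
r.move_to([x,y,.21],Qd(.107))
print(r.current_tool_pos(),r.current_t())
z,b=lower(x,y,.186,.158)
print(z,b,r.current_t(),r.current_contact_force())
snap("s6","scene")
E
```

```text
[0.61089831 0.01356373 0.21104872] 9.1917
reached 0.158 [-0.1  0.8 -1.1] [0.6118 0.0132 0.158 ]
0.158 False 12.1833 [ 0.23962474  0.45328997 -4.00544829]
```

```bash
python3 -c "
import cv2;i=cv2.imread('pics/s6.png');cv2.imwrite('pics/s6c.png',cv2.resize(i[180:340,240:480],None,fx=3,fy=3,interpolation=2))"
```

```text
(no output)
```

View pics/s6c.png

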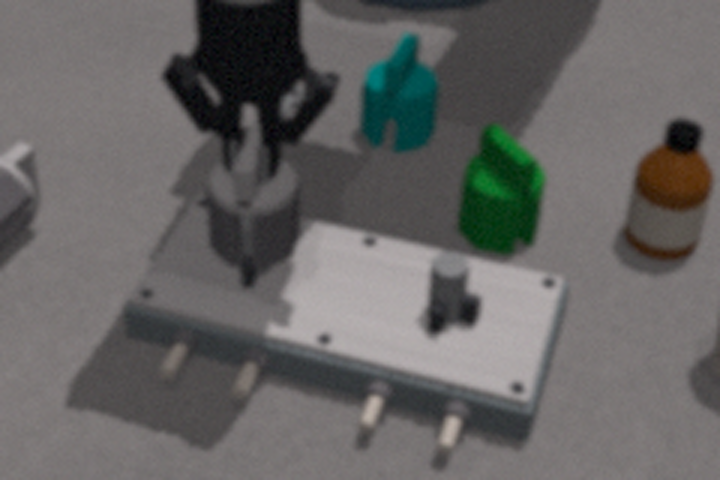

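The rotor slid onto the plain part of the shaft with no contact force, and its front keyway sits over the key at crop (248,270). I'll keep lowering.

```bash
python3 - <<'E'
from h import *
from cell import r
x,y=.6118,.0132
z,b=lower(x,y,.158,.131,step=.005,flim=6)
print(z,b,r.current_t(),r.current_contact_force())
if not b:
    r.set_gripper(0.45); r.sleep(.2)
    print(r.current_tool_pos(),r.current_contact_force())
    d=snap("w7")
    snap("s7","scene")
    w=cloud(d,wristT(d,d["pos"],d["q"]))
    v,u=np.mgrid[:480,:640]
    m=(abs(u-320)<20)&(v>200)&(v<420)&(d["pixels"].mean(-1)>70); z=w[...,2][m]; print(np.histogram(z,bins=np.arange(.03,.2,.01)))
E
python3 -c "
import cv2;i=cv2.imread('pics/s7.png');cv2.imwrite('pics/s7c.png',cv2.resize(i[180:340,240:480],None,fx=3,fy=3,interpolation=2))"
```

```text
reached 0.131 [ 0.7  0.2 -0.2] [0.6118 0.0132 0.1309]
0.131 False 14.0833 [ 0.43779328 -1.11194793 -3.67609753]
[0.61186204 0.01321036 0.13109189] [0.04948937 0.13346497 0.75416269]
(array([ 366,  254,   14,   13,    0,    0,  133,  417,  322,  375, 5248,
          0,    0,    0,    0,    0]), array([0.03, 0.04, 0.05, 0.06, 0.07, 0.08, 0.09, 0.1 , 0.11, 0.12, 0.13,
       0.14, 0.15, 0.16, 0.17, 0.18, 0.19]))
```

View pics/s7c.png

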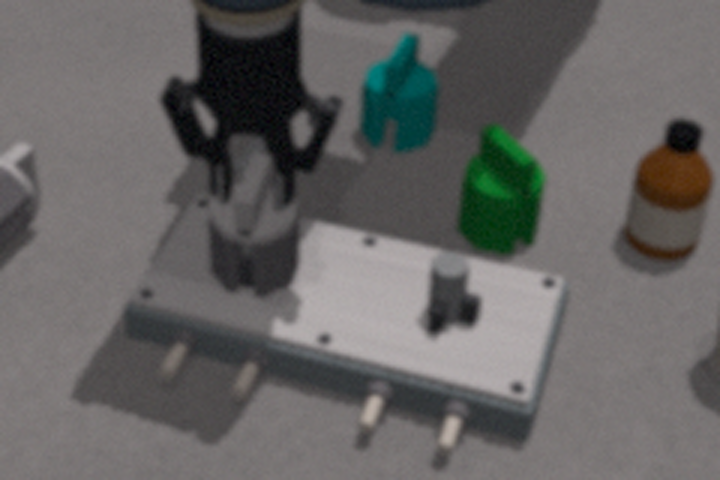

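View pics/w7.png

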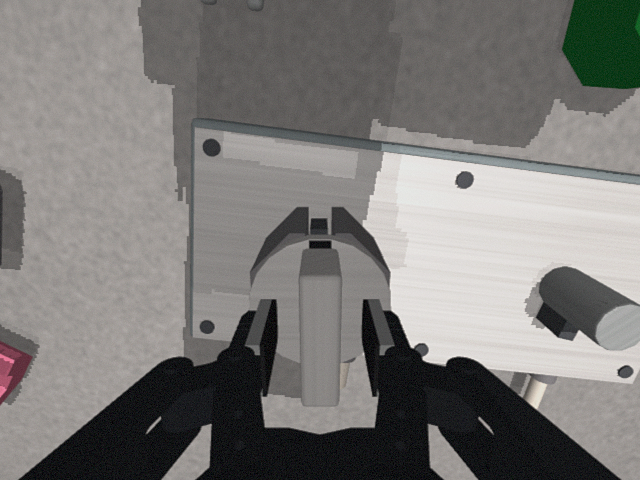

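Rotor_a is home: its bar top reads about 135 mm and its skirt is on the deck. Now I'll plan the pick of lying rotor_b, gripping the bar with the tool tilted and the camera side up.

```bash
cat >> h.py <<'E'
def lyingQ(psi,t,sy=-1,rot=0.0):
    """tool orientation gripping bar, rotor lying (rot=0) to upright (rot=pi/2)"""
    zt=np.array([np.cos(t),0,-np.sin(t)]); yt=np.array([0,1,0])
    L=np.column_stack([np.cross(yt,zt),yt,zt])@np.diag([sy,sy,1])
    return R.from_matrix(R.from_euler('z',psi).as_matrix()@R.from_euler('y',rot).as_matrix()@L)
E
python3 - <<'E'
from h import *
from cell import r
for t in (35,40,45,50):
  t=np.radians(t)
  for psi,rot,g in ((-.19,0,(.5546,-.2259,.10)),(-.19,0,(.5546,-.2259,.038)),(-.19,.4,(.50,-.22,.2)),(-.19,.8,(.47,-.22,.25)),(-.19,1.2,(.45,-.22,.2)),(-.19,1.571,(.45,-.22,.09)),(0,1.571,(.45,-.22,.09))):
    q=lyingQ(psi,t,-1,rot); p=np.array(g)-.003*q.as_matrix()[:,2]
    for s in (q,q*R.from_euler('z',np.pi)):
        a=r.inverse_kinematics(p,s.as_quat()); print(round(t,2),psi,rot,None if a is None else np.round(a,2),end=' | ')
    print()
E
```

```text
0.61 -0.19 0 [-0.6   0.6   2.16  2.54  0.62 -1.31] | 0.61 -0.19 0 [-0.6   0.6   2.16  2.54  0.62  1.83] | 
0.61 -0.19 0 [-0.6   0.75  2.14  2.64  0.74 -1.43] | 0.61 -0.19 0 [-0.6   0.75  2.14  2.64  0.74  1.71] | 
0.61 -0.19 0.4 [-0.59  0.25  2.06  0.6   0.38  0.65] | 0.61 -0.19 0.4 [-0.59  0.25  2.06  0.6   0.38 -2.49] | 
0.61 -0.19 0.8 [-0.55  0.23  1.83  0.07  0.94  1.17] | 0.61 -0.19 0.8 [-0.55  0.23  1.83  0.07  0.94 -1.97] | 
0.61 -0.19 1.2 [-0.51  0.43  1.69 -0.08  1.25  1.28] | 0.61 -0.19 1.2 [-0.51  0.43  1.69 -0.08  1.25 -1.86] | 
0.61 -0.19 1.571 [-0.47  0.76  1.54 -0.16  1.44  1.36] | 0.61 -0.19 1.571 [-0.47  0.76  1.54 -0.16  1.44 -1.78] | 
0.61 0 1.571 [-0.43  0.75  1.56 -0.24  1.41  1.25] | 0.61 0 1.571 [-0.43  0.75  1.56 -0.24  1.41 -1.89] | 
0.7 -0.19 0 [-0.59  0.56  2.13  2.45  0.48 -1.2 ] | 0.7 -0.19 0 [-0.59  0.56  2.13  2.45  0.48  1.94] | 
0.7 -0.19 0 [-0.59  0.72  2.12  2.59  0.6  -1.36] | 0.7 -0.19 0 [-0.59  0.72  2.12  2.59  0.6   1.78] | 
0.7 -0.19 0.4 [-0.58  0.26  2.01  0.39  0.47  0.87] | 0.7 -0.19 0.4 [-0.58  0.26  2.01  0.39  0.47 -2.27] | 
0.7 -0.19 0.
[... 1260 characters left out ...]
-0.56  0.52  2.06  1.97  0.26  2.44] | 
0.87 -0.19 0 [-0.56  0.66  2.06  2.36  0.34 -1.1 ] | 0.87 -0.19 0 [-0.56  0.66  2.06  2.36  0.34  2.04] | 
0.87 -0.19 0.4 [-0.55  0.3   1.9   0.17  0.67  1.1 ] | 0.87 -0.19 0.4 [-0.55  0.3   1.9   0.17  0.67 -2.04] | 
0.87 -0.19 0.8 [-0.51  0.34  1.67 -0.03  1.23  1.26] | 0.87 -0.19 0.8 [-0.51  0.34  1.67 -0.03  1.23 -1.88] | 
0.87 -0.19 1.2 [-0.48  0.56  1.55 -0.14  1.52  1.32] | 0.87 -0.19 1.2 [-0.48  0.56  1.55 -0.14  1.52 -1.82] | 
0.87 -0.19 1.571 [-0.45  0.89  1.39 -0.2   1.71  1.37] | 0.87 -0.19 1.571 [-0.45  0.89  1.39 -0.2   1.71 -1.77] | 
0.87 0 1.571 [-0.4   0.88  1.42 -0.31  1.67  1.27] | 0.87 0 1.571 [-0.4   0.88  1.42 -0.31  1.67 -1.87] |
```

```bash
python3 - <<'E'
from h import *
from cell import r
t=np.radians(50); q=lyingQ(-.19,t); zt=q.as_matrix()[:,2]
g=np.array([.5546+.001,-.2260,.038]); tcp=g-.003*zt
x,y=.6118,.0132
r.move_linear([x,y,.25],vel=.25)
r.move_to([.5,-.1,.28],Qd(0))
r.move_to(tcp-.14*zt,q.as_quat()); print(r.current_t(),np.round(r.current_q(),2))
d=snap("w8")
r.move_linear(tcp-.06*zt,vel=.15)
d=snap("w9"); snap("t9","top"); snap("s9","scene"); print(r.current_t(),d["pos"],tcp-.06*zt)
E
```

```text
17.6167 [-0.65  0.32  2.25  1.78  0.3  -0.59]
18.5 [ 0.51570455 -0.21812754  0.08652389] [ 0.51583313 -0.21835204  0.0862608 ]
```

View pics/w9.png

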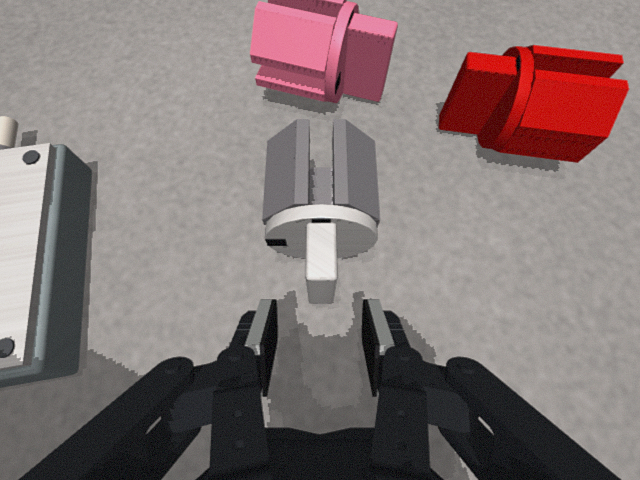

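View pics/s9.png

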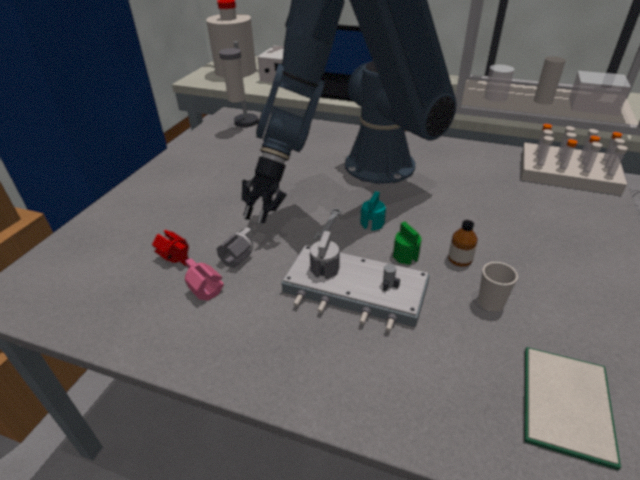

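The bar is centred at (321,255) in line with the jaws. I'll check its end and height from depth, then close in.

```bash
python3 - <<'E'
from h import *
d=pickle.load(open("w9.pkl","rb")); w=cloud(d,wristT(d,d["pos"],d["q"]))
m=np.zeros((480,640),bool); m[225:310,300:342]=1
m&=(w[...,2]>.015)&(w[...,2]<.08)
c=w[m]; a=np.array([-np.cos(.19),np.sin(.19)]); g=np.array([.5556,-.2260])
s=(c[:,:2]-g)@a; p=(c[:,:2]-g)@np.array([a[1],-a[0]])
top=c[:,2]>.058
print("bar along from grasp pt",np.percentile(s,[1,99]).round(4),"perp",np.percentile(p[top],[1,50,99]).round(4),"ztop",np.percentile(c[:,2],[50,98]))
E
```

```text
bar along from grasp pt [-0.0246  0.008 ] perp [-0.008  -0.0001  0.0076] ztop [0.06322154 0.06488965]
```

```bash
python3 - <<'E'
from h import *
from cell import r
t=np.radians(50); q=lyingQ(-.19,t); zt=q.as_matrix()[:,2]
g=np.array([.5556,-.2260,.038]); tcp=g-.003*zt
f0=np.array(r.current_contact_force())
r.move_linear(tcp,vel=.1)
print(np.array(r.current_contact_force())-f0,r.current_tool_pos(),tcp)
r.set_gripper(0,110); print(r.current_opening(),np.array(r.current_contact_force())-f0)
# lift a little while beginning rotation: keep orientation first
r.move_linear(tcp+[-.02,0,.07],vel=.12)
d=snap("w10"); print(r.current_t(),r.current_opening(),np.array(r.current_contact_force())-f0,r.current_torque())
snap("s10","scene")
E
```

```text
[ 0.22976539  0.79320962 -0.49248739] [ 0.55345124 -0.22556159  0.04057493] [ 0.55370634 -0.22563581  0.04029813]
0.16768166790771874 [-5.10241231  0.70640577  6.23863261]
20.3917 0.16869093574960803 [-0.26963099 -0.12795696 -3.605278  ] [0.14265051 0.83839887 0.05225944]
```

View pics/w10.png

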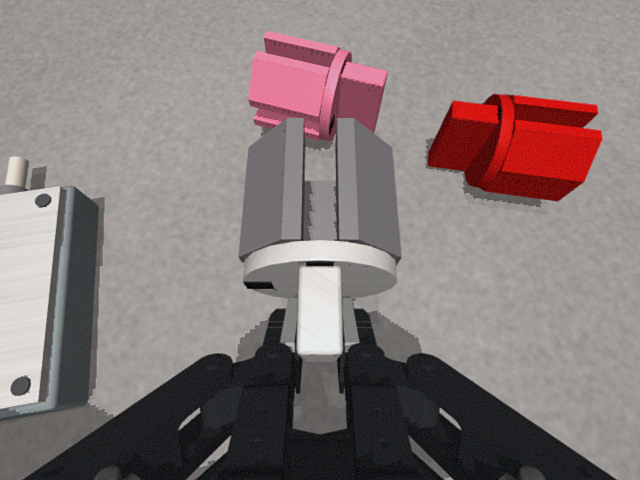

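View pics/s10.png

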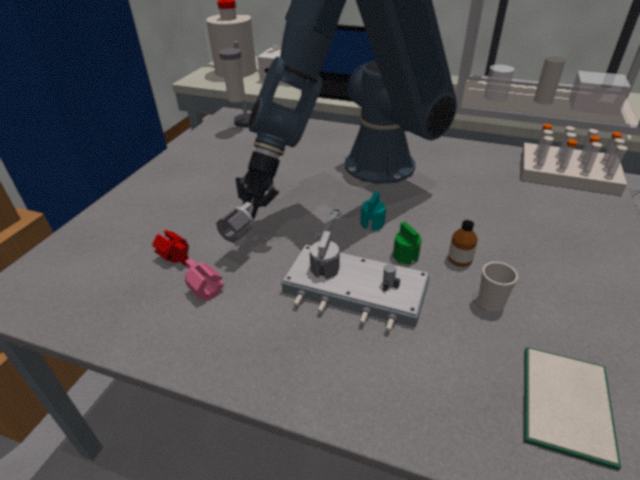

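Rotor_b is lifted, with its bar between the pads at (320,310). I'll check its pitch in the grip for slip.

```bash
python3 - <<'E'
from h import *
def pitch(n):
    d=pickle.load(open(n+".pkl","rb")); w=cloud(d,wristT(d,d["pos"],d["q"]))
    res=[]
    for s in ((slice(135,235),slice(289,299)),(slice(135,235),slice(342,350))):
        c=w[s].reshape(-1,3); c=c[np.isfinite(c).all(1)]
        a=np.array([np.cos(.19),-np.sin(.19)]); x=c[:,:2]@a
        p=np.polyfit(x,c[:,2],1); p=np.polyfit(x[abs(c[:,2]-np.polyval(p,x))<.003],c[abs(c[:,2]-np.polyval(p,x))<.003,2],1); res.append(round(float(np.arctan(p[0])),4))
    c=w[268:350,305:335].reshape(-1,3); c=c[np.isfinite(c).all(1)]; x=c[:,:2]@a; p=np.polyfit(x,c[:,2],1)
    return res,"bar",np.arctan(p[0]),d["pos"]
print(pitch("w10"))
E
```

```text
([-0.0043, -0.0009], 'bar', np.float64(-0.0009889176463700137), array([ 0.533397  , -0.22552827,  0.10981939]))
```

```bash
python3 - <<'E'
from h import *
from cell import r
t=np.radians(50)
def go(rot,psi,g,lin=False,vel=.1):
    q=lyingQ(psi,t,-1,rot); p=np.array(g)-.003*q.as_matrix()[:,2]
    if lin: r.move_linear(p,rot=q.as_quat(),vel=vel)
    else: r.move_to(p,q.as_quat())
    return q
go(.8,-.1,(.47,-.22,.22))
h=.0872
q=go(np.pi/2,0,(.454,-.22,h+.03)); r.sleep(.2)
f0=np.array(r.current_contact_force()); print(r.current_t(),f0,r.current_opening(),np.round(r.current_q(),2))
snap("s11","scene")
for k in (.012,.006,.003,.001,-.001):
    go(np.pi/2,0,(.454,-.22,h+k),True,.04); f=np.array(r.current_contact_force())-f0
    if f[2]>5: break
print("touch at",k,f.round(2),r.current_tool_pos(),r.current_t())
snap("s12","scene"); snap("t12","top"); snap("w12")
E
python3 -c "
import cv2;i=cv2.imread('pics/s12.png');j=cv2.imread('pics/t12.png');
import numpy as np
cv2.imwrite('pics/s12c.png',np.hstack([cv2.resize(i[120:320,180:380],(400,400),interpolation=2),cv2.resize(j[180:340,250:410],(400,400),interpolation=2)]))"
```

```text
23.05 [-0.10360778 -0.33805937 -3.4875422 ] 0.17080896957415384 [-0.4   0.84  1.41 -0.3   1.71  1.26]
touch at -0.001 [ 0.85 -1.05  9.95] [ 0.45648159 -0.22025946  0.08918207] 24.75
```

View pics/s12c.png

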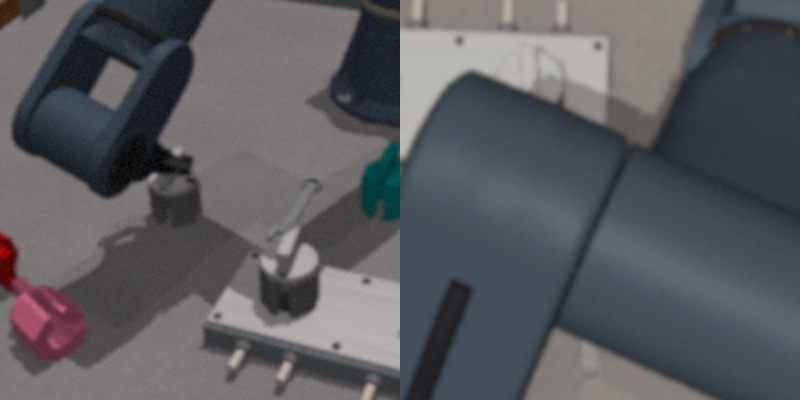

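View pics/w12.png

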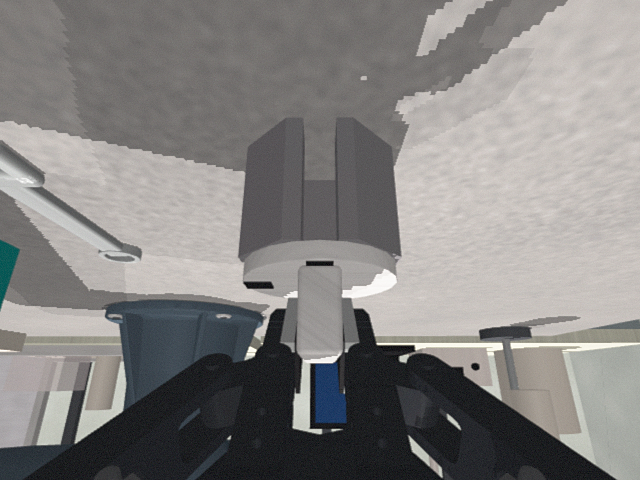

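Rotor_b stands upright, touching the bench at the expected height. I'll release it and back off along the tool axis.

```bash
python3 - <<'E'
from h import *
from cell import r
r.set_gripper(0.5); r.sleep(.15)
p=np.array(r.current_tool_pos()); zt=R.from_quat(r.current_ee_rot()).as_matrix()[:,2]
r.move_linear(p-.08*zt,vel=.15)
r.move_linear(p-.08*zt+[0,0,.08],vel=.25)
r.move_to([.45,-.22,.22],Qd(0))
d=snap("w13"); print(r.current_t(),d["pos"])
w=cloud(d,wristT(d,d["pos"],d["q"]))
t=(w[...,2]>.086)&(w[...,2]<.103)&(np.hypot(w[...,0]-.45,w[...,1]+.22)<.05); c=w[t]
print(cv2.minAreaRect((c[:,:2]*1000).astype(np.float32)),np.median(c[:,2]),t.sum())
E
```

```text
29.4333 [ 0.45005009 -0.21999823  0.21989154]
((449.6060791015625, -219.98016357421875), (59.86061477661133, 15.571820259094238), 0.3702031672000885) 0.09465749996186751 1685
```

View pics/w13.png

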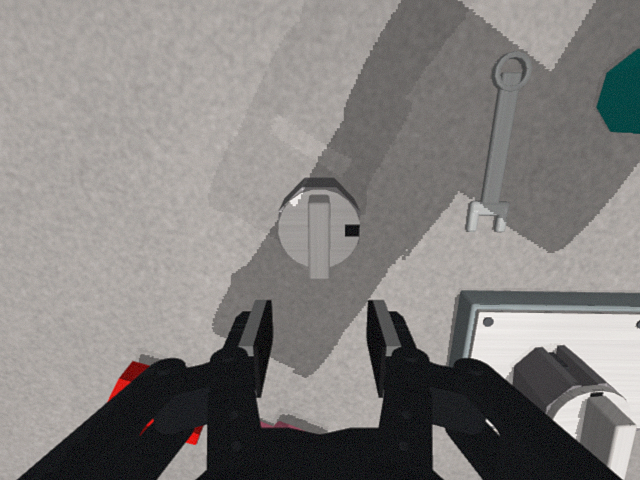

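Rotor_b stands free at (0.4496, -0.2200), yaw ~0, bar top at 95 mm; its +y mark shows at (352,231). I'll take it from above and look straight down on the left shaft.

```bash
python3 - <<'E'
from h import *
from cell import r
q=Qd(.006)
r.move_to([.4503,-.22,.13],q)
r.move_linear([.4503,-.22,.0886],vel=.1)
r.set_gripper(0,40); print(r.current_opening(),r.current_tool_pos())
r.move_linear([.4503,-.22,.28],vel=.25)
d=snap("w14")
w=cloud(d,d["mount"]); wd=cloud(d,wristT(d,d["pos"],d["q"])); v,u=np.mgrid[:480,:640]
lift=d["pos"][2]-.0886
m=(abs(wd[...,2]-lift-.0615)<.006)&(abs(u-320)<80)&(v>190)&(v<415)&(d["pixels"].mean(-1)>70)
print("cap in tool",cv2.minEnclosingCircle((w[m][:,:2]*1000).astype(np.float32)),np.median(wd[m][:,2])-lift)
r.move_to([.66,.10,.28],Qd(0))
r.move_to([.70,.173,.23],Qd(0))
d=snap("w15"); print(r.current_t(),d["pos"],r.current_opening())
print(shaftfit(d,(.6127,.173)))
E
```

```text
0.1759096125912126 [ 0.45076278 -0.22033408  0.08939667]
cap in tool ((2.066575050354004, 0.6725650429725647), 34.252960205078125) 0.06197281615442152
33.7167 [0.70001282 0.17247643 0.22927925] 0.1776896104750393
{'circ': (613.2333984375, 173.27748107910156), 'rad': 14.401782989501953, 'mean': array([613.02619002, 173.24125023]), 'rect': ((613.3609619140625, 173.09939575195312), (28.0035400390625, 28.29828453063965), 59.89004135131836), 'z': np.float64(0.09167388220176143), 'keys': [(0, 148, -0.139), (1.57, 160, -0.147)], 'n': 1397}
```

View pics/w15.png

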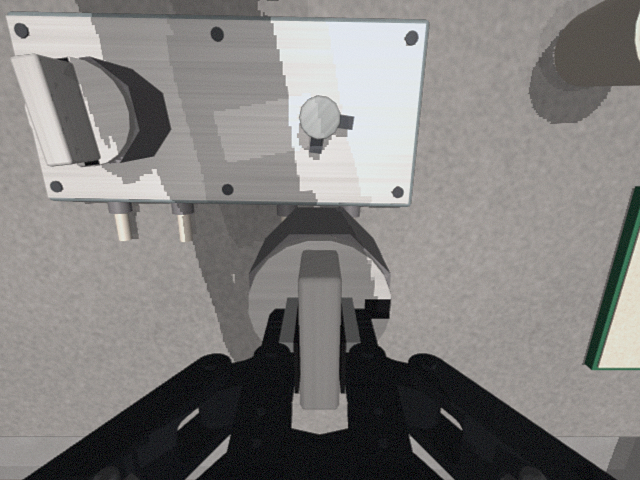

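The left shaft at (320,117) has keys at +x and +y, turned about -0.143 rad, so it matches rotor_b. Lowering.

```bash
python3 - <<'E'
from h import *
from cell import r
x,y=.6145,.1730
r.move_to([x,y,.21],Qd(-.143))
z,b=lower(x,y,.186,.158,step=.004)
if not b:
    z,b=lower(x,y,.158,.131,step=.005,flim=6)
print(z,b,r.current_t(),r.current_contact_force())
if not b:
    r.set_gripper(0.45); r.sleep(.2)
    d=snap("w16"); snap("s16","scene")
    w=cloud(d,wristT(d,d["pos"],d["q"])); v,u=np.mgrid[:480,:640]
    m=(abs(u-320)<20)&(v>200)&(v<420)&(d["pixels"].mean(-1)>70); z=w[...,2][m]; print(np.histogram(z,bins=np.arange(.08,.2,.01))[0], np.median(z[z>.125]))
E
```

```text
reached 0.158 [-0.4 -1.4 -1.4] [0.6144 0.173  0.1577]
reached 0.131 [ 0.  -0.7 -0.8] [0.6145 0.173  0.131 ]
0.131 False 38.25 [-0.46508233 -0.61643988 -3.01226457]
[   9  192  598  312  386 5204    0    0    0    0    0] 0.1346501700527893
```

Rotor_b's bar top reads 0.1347, against 0.135 expected when home. I'll retreat and check everything.

```bash
python3 - <<'E'
from h import *
from cell import r
r.move_linear([.6145,.1730,.25],vel=.2)
r.move_to([.53,.088,.30],Qd(0)); d=snap("w17")
w=cloud(d,wristT(d,d["pos"],d["q"]))
for nm,c0 in (("A",(.6103,.0132)),("B",(.6131,.1732))):
    t=(w[...,2]>.125)&(w[...,2]<.17)&(np.hypot(w[...,0]-c0[0],w[...,1]-c0[1])<.05); c=w[t]
    print(nm,cv2.minAreaRect((c[:,:2]*1000).astype(np.float32)),np.percentile(c[:,2],[2,50,98]).round(4),t.sum())
r.move_to([.25,.40,.30],Qd(0))
a=pickle.load(open("top0.pkl","rb"))["pixels"].astype(int)
d=snap("t17","top"); snap("s17","scene"); print(r.current_t())
df=np.abs(d["pixels"].astype(int)-a).max(-1)
for n,(u,v) in dict(bottle=(178,286),cup=(146,233),wrench=(326,303),green=(235,275),teal=(280,319),pink=(402,176),red=(455,207)).items():
    print(n,np.percentile(df[v-18:v+18,u-14:u+14],[50,90,99]))
E
```

```text
A ((605.04296875, 13.623322486877441), (48.80057907104492, 16.137157440185547), 5.846602916717529) [0.1256 0.1345 0.1361] 793
B ((613.0681762695312, 173.70086669921875), (16.57864761352539, 59.82176971435547), 81.7008285522461) [0.1259 0.1346 0.1361] 1062
41.925
bottle [ 6. 37. 39.]
cup [1. 2. 3.]
wrench [1. 2. 3.]
green [1. 3. 6.]
teal [ 1. 24. 38.]
pink [1. 2. 3.]
red [1. 5. 8.]
```

View pics/t17.png

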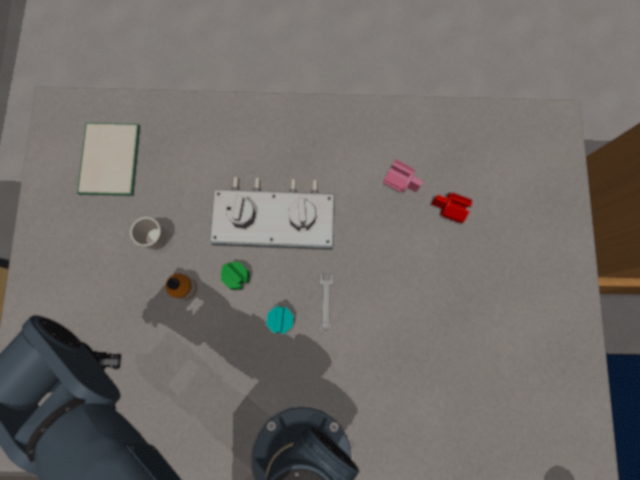

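View pics/s17.png

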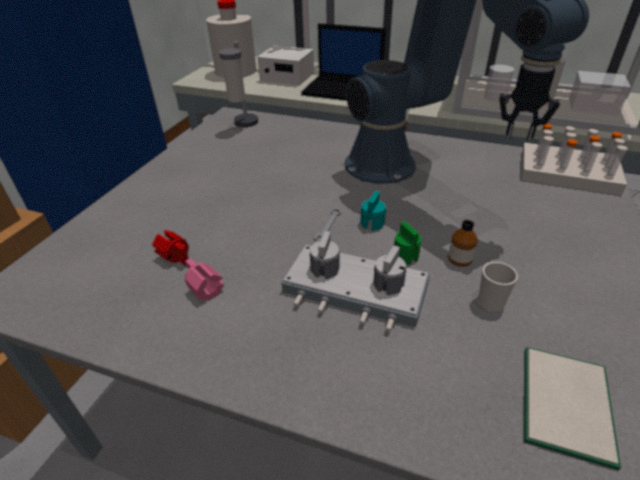

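View pics/w17.png

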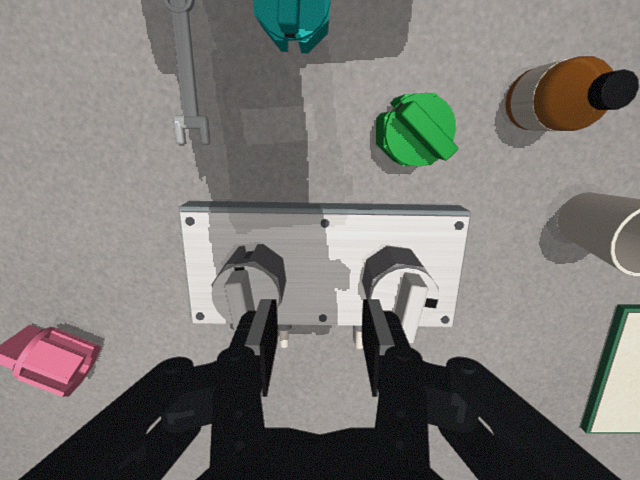

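Both rotors sit flush on the deck: (240,212) and (303,214) in the top view, bar tops at 134.5 mm. The bottle, cup and wrench are where they began; the only pixel changes near the bottle and teal part are the arm's shadow.

```bash
python3 -c "
from cell import r
r.hand_in(); print(r.current_t())"
```

```text
the job is handed in; nothing more can be done
the job is handed in; nothing more can be done
```

Both rotors are fully home and released, and I handed the job in at about 42 s of the 72 s allowed. No verdict came back.

- **Rotor_a:** it went on the right shaft, whose keys are opposite. I measured that shaft as turned about +0.107 rad.
- **Rotor_b:** I gripped the bar of the lying rotor, stood it upright on the bench and let go. I then took it again from above and lowered it onto the left shaft, whose keys are at a right angle (turned about -0.143 rad).
- **Fit:** I read the key angles from the wrist camera before lowering, so both rotors went straight home without a turning search. Neither met noticeable contact force on the way down.

**Last checks:** both bar tops read 134.5 mm, against 135 mm expected when home. The bottle, cup and wrench showed no movement in the before-and-after top images. The pixel changes at the bottle and the teal part come from the arm's shadow.

**Disagreements:** the top camera differed from the wrist camera by 3–5 mm in y. I relied on the wrist camera after checking it against the held rotor. In the final picture the gripper finger partly hid rotor_a's bar, so its measured outline is short (49 mm instead of 60 mm). Its height reading is not affected.

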